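Empty and reload a V-trough chamfering cradle

ROBOT

A 7-joint arm with a two-finger parallel gripper is mounted at the origin on a cart in front of the work surface, level with it; the furniture and walls round the work are solid. World frame = base frame: x ahead of the robot, y to its left, z up, the work surface at z = 0. Lengths are in m, angles in rad, forces in N, time in s.
With the tool pointing down it reaches from about 0.4 to 0.875 m from the base axis. Payload 19.3 kg.
Tool frame: the origin (TCP) lies on the mounting face of the last link; the fingertips stand 173 mm ahead of it and the grasp point (between the pads) lies 155 mm ahead of it (bot.grip_point_offset is the distance from the TCP to the grasp point, in m); z points along the fingers, y is the line along which they close (so a half turn about z gives the same grasp; the last joint's range is limited). The gripper opens to 85 mm and grips with 20 to 120 N. Pads are 22 mm wide; open, the fingers measure 114 mm over their backs; the gripper's body (76 mm by 85 mm) begins 54 mm behind the grasp point. The pads swing forward as they close: fully open they stand 13 mm farther back than shut.
Start: joints at [-1.325, 0.521, -0.036, 1.599, 0.021, 1.021, -0.113], TCP at [0.194, 0.594, 0.405] pointing down, gripper open.
Joint ranges: [-2.91, 2.91], [-0.3, 2.13], [-1.5, 1.42], [0.17, 2.43], [-1.26, 4.41], [0.16, 1.93], [-2.52, 2.52]. Speed limits (rad/s): [1.89, 1.89, 2.39, 2.39, 3.01, 3.01, 3.01].

INTERFACE

Orientations are given as [roll, pitch, yaw] about the fixed x, y, z axes, in that order (R = Rz(yaw) Ry(pitch) Rx(roll)).
In Python, from workcell import bot gives the robot as it stands.
- The arm moves only by the tool arm_command, never from a script. Its argument "deltas" is a list of rows, each a list of 3 entries, a list of its own where there are three numbers: the shift along the tool's x, y, z in cm, then the turn, a rotation vector about the tool's x, y, z in rad, then the finger opening in cm, from 0 to 8.54. In form: [[[tx, ty, tz], [rx, ry, rz], claw], ...]. A call has 1 to 20 rows; each row shifts and turns the commanded pose from where the row before left it, along the tool's axes as they then stand; what a row does not reach is not made up. A row lasts 1/10 s, in which the tool goes at most 50 mm and 8.59 degrees, less where a joint would pass 70% of its speed; a pose out of reach is approached as far as the arm can. A call with a gripper value outside its range is refused whole. The fingers move at their own pace and stop on an object; "newtons" is the grip in N (left out, the last holds). Time passes only in rows, so rows that do not move let the fingers close. It gives the time, the measured TCP pose, the force, the opening and the grip force at its end, in the units of the state.
- bot.observe(): the state, without advancing time (a new reading comes with each control period).
- bot.grab_frame(name): name is "scene" or "top"; returns a dict with "frame" (400x640x3 uint8, red, green, blue), "K" (3x3 intrinsics, pixels), "rvec" (rotation vector, rad) and "tvec" (3), from world to camera coordinates, as OpenCV has them. Camera axes: x right, y down, z forward; pixel columns grow to the right and rows downward; lengths in m; the calibration is good to about 2 mm. A picture is of the moment at which its call begins. There is no depth.
- bot.job_done(): hands the job in; it is judged then, once.
Trained networks look in a picture, given as the dict that the camera call returned (one of the last four; its "shot" number tells which), for a name from the list of things; names that differ only in an ending like _2 or _b are one class to them, and where a whole thing is asked for, a point or a joint stands for the part that bears it (a point fixed in the world has none). Each returns a list of dicts, best first, with "p" (0 to 1); they miss things now and then, are a little off and sometimes report something else, mostly with a low value. They report only what shows in the picture. A call takes as long as a camera call.
- bot.find_in(name, picture): "rect" ([left, top, width, height] in pixels, round what is visible of it).
- bot.mark_of(name, picture): "at" ([column, row] in pixels: a listed point, or the origin of a listed thing).
The state is a dict: "clock": time; "qpos": joint angles; "qd": joint speeds; "joint_efforts": joint torques, N m; "position": TCP position; "tool_rot": TCP orientation; "force": force on the tool from outside, world axes, zero at the start; "moment": the same for the moment, N m; "grip_width": finger opening in m; "finger_force": force on a finger pad.
Only numpy, scipy, OpenCV 4.12 (cv2) and the standard library are available. Lean on these libraries where they do the work, as an engineer would, in place of code of your own. Each camera call takes 0.05 s, during which the arm holds its last target. There are 200 camera calls.

TASK

Empty the chamfering cradle and load the next batch: press the treadle right down to its stop so that both finished octagonal pieces run out into the catch tray, then let it spring back up. Then lift the loading tray by its handle and tip its three square blanks into the V-trough, so that they slide into line along the fold, end to end against the stop, and stand the empty tray upright on the table again, clear of the cradle. Leave the tape measure, marking gauge and spray can where they are.

Things in the scene. Friction and masses are not known exactly. Their poses are not given: they have to be found in the camera images.
- trough: V-trough (fixed on a plywood base): slippery waxed aluminium angle, corner down, falling 15 degrees to the stop. Origin: on the fold (inside corner) at the face of the stop blade, 105 mm above the table. y runs down along the fold (the angle reaches from y = -302 to -2 mm), z out of the V square to the fold, x level, away from the pedal. Walls 57 mm wide at 45 degrees; their tops at x = +-40, z = 40 mm.
- row_middle (a point): Point on the trough's fold 120 mm up from the stop, axes as the trough's: below the middle of a full row of three. A piece seated in the V has its centre 20 mm (z) above the fold; three blanks in a row against the stop have theirs at y = -80, 0 and 80 mm from here. Nothing of the cradle stands higher than the trough's walls.
- treadle (a joint): Sprung steel lever across the low end of the trough; it carries the stop blade and the pedal. 0 = up (blade 16 mm above the fold, holds the pieces); 0.245 rad = down at its stop (blade 6 mm below the fold; pieces slide out over it within 2 s). Springs back when let go; about 3 N on the pedal starts it, 6 N holds it down.
- treadle_pad (a point): Centre of the top of the pedal, a level black ribbed rubber plate 56 x 54 mm, 123 mm to the -x side of the fold's low end, about 90 mm above the table when up. It goes down by about 50 mm to its stop, on an arc about a level hinge 213 mm away on the +x side.
- catch_tray (a point): Centre of the floor of the catch tray at the low end of the trough, fixed to its base: a smooth metal floor that runs on at the trough's slope, 23 mm below the fold, 100 mm wide inside (x) and 200 mm long (y) to its end wall, sides 32 mm and end wall 44 mm high. Axes as the trough's: y down the slope, away from the trough. A piece that lies in it has its centre 14 mm above its floor.
- tray_handle (a point): Grip point of the loading tray's handle, 74 mm above the tray's underside. Handle: upright wooden block in the middle of the back (+x) side of the tray, 16 mm thick (x), 90 mm wide (y), its top 22 mm above this point. z is up, y along the tray. The tray is loose plywood, 0.32 kg, 272 mm long (y), 84 mm deep with the handle; its back wall is 42 mm high, inner face at x = -14 mm.
- tray_front (a point): Middle of the tray's open front edge, on the upper face of its 4 mm floor; axes as the handle's (it lies at x = -76, z = -70 mm from the handle point). No lip here: blanks slide out over this edge when the tray is tipped forward by more than about 30 degrees. Two dividers make three bays 83 mm long; walls 16 mm high at the front.
- blank_1_center (a point): Centre of a loose square wooden blank, 28 x 28 x 80 mm (80 along its y), 0.045 kg; it starts on the floor of the loading tray, one in each of its three bays.
- blank_2_center (a point): Centre of a loose square wooden blank, 28 x 28 x 80 mm (80 along its y), 0.045 kg; it starts on the floor of the loading tray, one in each of its three bays.
- blank_3_center (a point): Centre of a loose square wooden blank, 28 x 28 x 80 mm (80 along its y), 0.045 kg; it starts on the floor of the loading tray, one in each of its three bays.
- finished_1_center (a point): Centre of a loose finished piece: an octagonal wooden prism, 28 mm across flats, 80 mm long (its y), 0.036 kg; it starts in the V-trough, one of two in a row against the stop.
- finished_2_center (a point): Centre of a loose finished piece: an octagonal wooden prism, 28 mm across flats, 80 mm long (its y), 0.036 kg; it starts in the V-trough, one of two in a row against the stop.
- tape_measure: Bystander: yellow and black tape measure standing on edge, 37 x 89 x 66 mm; origin at the centre of its underside.
- marking_gauge: Bystander: wooden marking gauge, 56 x 200 x 72 mm; origin at the centre of its underside.
- wax_spray: Bystander: blue spray can with a white cap, 53 mm across, 193 mm high; origin at the centre of its underside.

How it is judged:
By the outcome, as a careful person would: the job done as asked, in the order asked, and still so for the second after the job is handed in, with the robot touching nothing.
It also fails if it takes over 72 s, if anything falls off the work surface, if the arm or the gripper's body presses on something with over 40 N, if the wrist force passes 120 N, or if a joint passes its speed limit or range.

## Working session

There is one attempt and no reset: what is moved stays moved. The work goes in short steps, Python scripts to look and compute and a tool call to move; the robot and the scene stay as the last step left them, time stands still between calls to the robot, and variables do not carry over. Pictures are saved under pics/ and viewed, at most 10 in all, crops included, and the job is handed in when it is done.

Besides the shell and the picture viewer there is one more tool, called after "Request:" in YAML: its name, and indented under it one key for each argument. arm_command: Moves the arm, as the interface text tells. Its arguments: {"type":"object","properties":{"deltas":{"type":"array","items":{"type":"array"}},"newtons":{"type":"number"}},"required":["deltas"]}

```bash
ls; mkdir -p pics; cat > h.py <<'E'
import numpy as np, cv2
from scipy.spatial.transform import Rotation as R
from workcell import bot
def cam(f):
    Rm=cv2.Rodrigues(np.array(f["rvec"],float))[0]; t=np.array(f["tvec"],float).ravel(); return np.array(f["K"]),Rm,t
def ray(f,px):
    K,Rm,t=cam(f); d=Rm.T@np.linalg.inv(K)@np.array([px[0],px[1],1.]); return -Rm.T@t,d/np.linalg.norm(d)
def atz(f,px,z):
    c,d=ray(f,px); return c+d*(z-c[2])/d[2]
def tri(fs,pxs):
    A=0;b=0
    for f,p in zip(fs,pxs):
        c,d=ray(f,p);P=np.eye(3)-np.outer(d,d);A=A+P;b=b+P@c
    x=np.linalg.solve(A,b); return x,[float(np.linalg.norm((np.eye(3)-np.outer(ray(f,p)[1],ray(f,p)[1]))@(x-ray(f,p)[0]))) for f,p in zip(fs,pxs)]
def proj(f,X):
    K,Rm,t=cam(f); return cv2.projectPoints(np.atleast_2d(np.array(X,float)),Rm,t,K,None)[0][:,0]
def save(f,n): cv2.imwrite("pics/"+n,cv2.cvtColor(f["frame"],cv2.COLOR_RGB2BGR))
E
python3 - <<'E'
from h import *
np.set_printoptions(precision=3,suppress=True)
s=bot.grab_frame("scene");t=bot.grab_frame("top")
save(s,"s0.png");save(t,"t0.png")
for n in ["trough","row_middle","treadle_pad","catch_tray","tray_handle","tray_front","blank_1_center","finished_1_center","tape_measure","marking_gauge","wax_spray"]:
    for k,f in(("s",s),("t",t)):
        print(n,k,[(np.round(m["at"],1).tolist(),round(m["p"],2)) for m in bot.mark_of(n,f)[:4]])
    a=bot.mark_of(n,s);b=bot.mark_of(n,t)
    if a and b: print("   ",*tri([s,t],[a[0]["at"],b[0]["at"]]))
print(cam(s),cam(t)); print(bot.observe())
E
```

```text
pics
trough s [([309.0, 199.6], 0.76), ([424.9, 272.7], 0.61)]
trough t [([273.1, 186.1], 0.97)]
    [0.575 0.078 0.084] [0.0058447074192945255, 0.0058447074192945255]
row_middle s [([333.4, 193.8], 0.75), ([426.1, 276.6], 0.62)]
row_middle t []
treadle_pad s [([291.3, 209.9], 0.5)]
treadle_pad t [([277.7, 226.1], 0.64), ([447.3, 229.7], 0.22)]
    [0.443 0.063 0.097] [0.0013527614659570092, 0.001352761465956942]
catch_tray s [([283.7, 201.5], 0.97), ([423.5, 275.9], 0.3)]
catch_tray t [([238.4, 188.1], 0.94), ([279.4, 224.6], 0.38)]
    [0.566 0.203 0.041] [0.0008574469957324048, 0.000857446995732273]
tray_handle s [([407.8, 248.8], 0.91), ([427.1, 274.9], 0.45)]
tray_handle t [([426.0, 205.9], 0.63)]
    [ 0.511 -0.416  0.063] [0.011447809850046077, 0.011447809850046087]
tray_front s [([396.1, 272.5], 0.68)]
tray_front t [([417.7, 236.8], 0.56)]
    [ 0.411 -0.41   0.019] [0.0017293933248899598, 0.0017293933248898428]
blank_1_center s [([422.2, 275.6], 0.69), ([306.3, 197.0], 0.4)]
blank_1_center t [([444.3, 226.0], 0.46)]
    [ 0.446 -0.495  0.023] [0.00865987783104897, 0.00865987
[... 797 characters left out ...]
0.   , 315.485],
       [  0.   , 370.782, 200.038],
       [  0.   ,   0.   ,   1.   ]]), array([[ 0.015, -0.999,  0.031],
       [-0.998, -0.017, -0.062],
       [ 0.063, -0.03 , -0.998]]), array([-0.067,  0.531,  1.257]))
{'clock': 2.3, 'qpos': array([-1.325,  0.521, -0.036,  1.6  ,  0.021,  1.021, -0.113]), 'qd': array([-0.002,  0.001,  0.   ,  0.   , -0.001, -0.   , -0.002]), 'joint_efforts': array([  0.   , -92.684,   1.978, -37.024,   0.018,   0.002,   0.   ]), 'position': array([0.194, 0.594, 0.405]), 'tool_rot': array([-3.142, -0.   ,  2.826]), 'force': array([ 0.084,  0.078, -0.217]), 'moment': array([-0.001, -0.001,  0.017]), 'finger_force': 0.0, 'grip_width': 0.08522024013995924}
```

```bash
python3 - <<'E'
import cv2
s=cv2.imread("pics/s0.png");t=cv2.imread("pics/t0.png")
cv2.imwrite("pics/s0c.png",cv2.resize(s[140:320,220:480],None,fx=3,fy=3,interpolation=cv2.INTER_CUBIC))
cv2.imwrite("pics/t0c.png",cv2.resize(t[120:290,150:490],None,fx=2.35,fy=2.35,interpolation=cv2.INTER_CUBIC))
E
```

```text
(no output)
```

View pics/s0c.png

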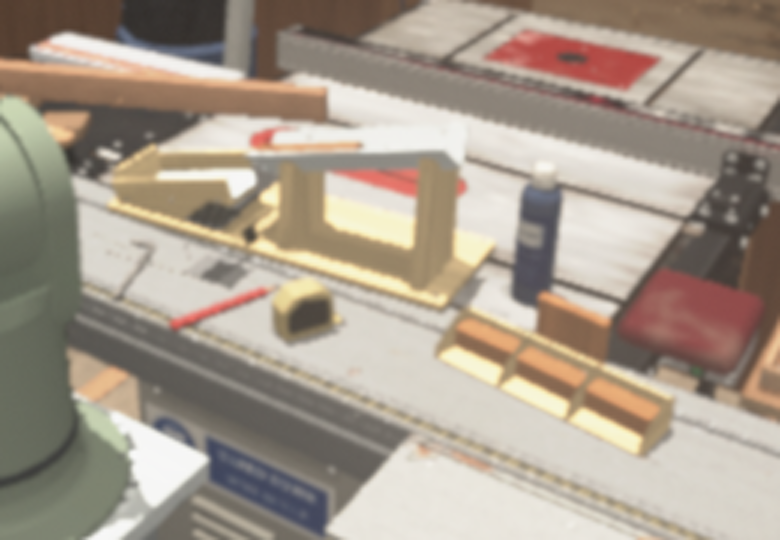

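View pics/t0c.png

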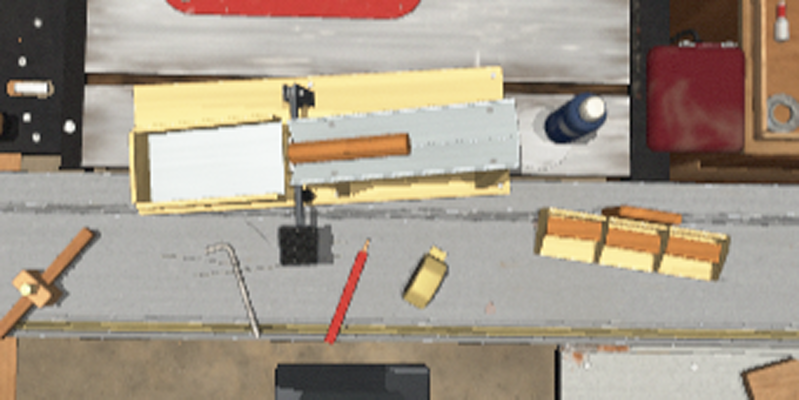

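```bash
python3 - <<'E'
import cv2,numpy as np
t=cv2.imread("pics/t0.png")
a=cv2.resize(t[155:215,265:385],None,fx=6,fy=6,interpolation=cv2.INTER_CUBIC)
b=cv2.resize(t[200:242,375:465],None,fx=5.5,fy=5.5,interpolation=cv2.INTER_CUBIC)
o=np.zeros((a.shape[0]+b.shape[0]+4,720,3),np.uint8);o[:a.shape[0]]=a;o[a.shape[0]+4:,:b.shape[1]]=b
cv2.imwrite("pics/z1.png",o);print(o.shape)
E
```

```text
(595, 720, 3)
```

View pics/z1.png

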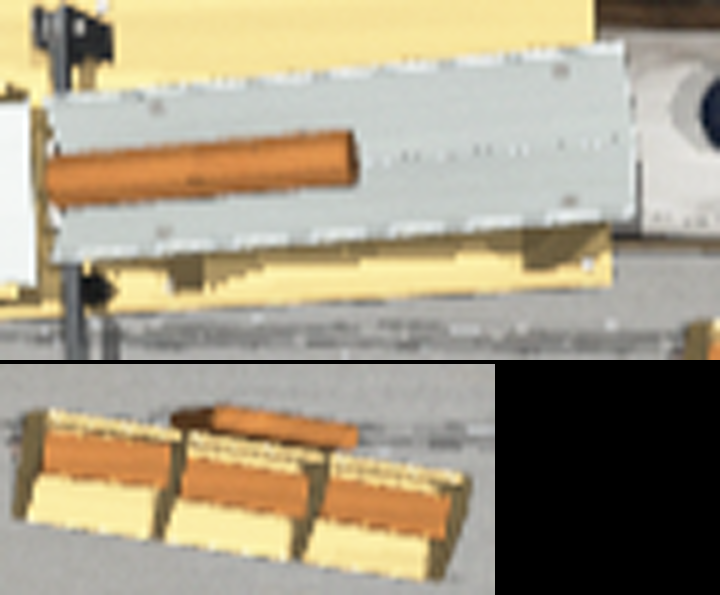

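```bash
cat > fit.py <<'E'
from h import *
from scipy.optimize import least_squares
np.set_printoptions(precision=4,suppress=True)
A6=lambda u,v:(265+(u+.5)/6-.5,155+(v+.5)/6-.5)
B=lambda u,v:(375+(u+.5)/5.5-.5,200+(v-364+.5)/5.5-.5)
def Ttr(p): return R.from_euler('z',p[2])*R.from_euler('x',-np.radians(15)),np.array([p[0],p[1],.105])
def ptr(p,X): r,o=Ttr(p); return r.apply(np.array(X))+o
def ptray(p,X): return R.from_euler('z',p[2]).apply(np.array(X))+np.array([p[0],p[1],.074])
E
python3 - <<'E'
from fit import *
t=bot.grab_frame("top");s=bot.grab_frame("scene")
X=np.array([[40,-302,40],[-40,-302,40],[40,-2,40],[-40,-2,40],[0,-302,0]])/1e3
U=np.array([A6(624,43),A6(633,216),A6(50,97),A6(56,260),A6(633,147)])
f=least_squares(lambda p:(proj(t,ptr(p,X))-U).ravel(),[.57,.08,.06]);print("trough",f.x,"\n",f.fun.reshape(-1,2))
p=f.x
pad=ptr(p,np.array([-.123,0,0]));print("pad",pad,"marks",atz(t,(277.7,226.1),.09),proj(t,[pad*[1,1,0]+[0,0,.09]]),proj(s,[pad*[1,1,0]+[0,0,.09]]))
print("catch mark in trough",Ttr(p)[0].inv().apply(np.array([.566,.203,.041])-Ttr(p)[1]))
h=.0076/2
X=np.array([[-.076,.1302,-.070],[-.076,-.1302,-.070],[0.008,.045,.022],[.008,-.045,.022],[-.008,-.045,.022],[-.008,.045,.022]])
U=np.array([B(28,518),B(428,577),B(218,407),B(358,425),B(356,447),B(212,432)])
f=least_squares(lambda p:(proj(t,ptray(p,X))-U).ravel(),[.5,-.42,-.2]);print("tray",f.x,"\n",f.fun.reshape(-1,2))
q=f.x;print("scene proj handle,front",proj(s,ptray(q,[[0,0,0],[-.076,0,-.07]])))
np.save("fit.npy",np.array([p,q]))
# overlay scene
g=cv2.cvtColor(s["frame"],cv2.COLOR_RGB2BGR)
g=cv2.resize(g[140:320,220:480],None,fx=3,fy=3)
def dot(X,c):
    for u,v in proj(s,X): cv2.circle(g,(int((u-220+.5)*3),int((v-140+.5)*3)),3,c,-1)
dot(ptr(p,np.array([[40,-302,40],[-40,-302,40],[40,-2,40],[-40,-2,40],[0,-302,0]])/1e3),(0,0,255))
dot([pad*[1,1,0]+[0,0,.09]],(255,0,255))
dot(ptray(q,np.vstack([X,[[0,0,-.0]]])),(0,255,0))
cv2.imwrite("pics/ov.png",g)
E
```

```text
trough [0.5714 0.0713 0.0679] 
 [[ 0.4439  1.256 ]
 [ 0.6321 -0.2841]
 [-1.1293  0.7223]
 [-0.9537 -0.7287]
 [ 0.9284 -1.021 ]]
pad [0.4487 0.063  0.105 ] marks [0.4417 0.0643 0.09  ] [[278.1673 223.9221]] [[291.9278 210.8885]]
catch mark in trough [ 0.0035  0.1438 -0.0277]
tray [ 0.4981 -0.4184 -0.1186] 
 [[-0.9262  0.8609]
 [-0.0589  0.09  ]
 [-0.7419 -0.7566]
 [ 1.0401 -0.3011]
 [ 0.8564  0.5743]
 [-0.2231 -0.4218]]
scene proj handle,front [[410.668  247.3258]
 [397.3389 273.9958]]
```

View pics/ov.png

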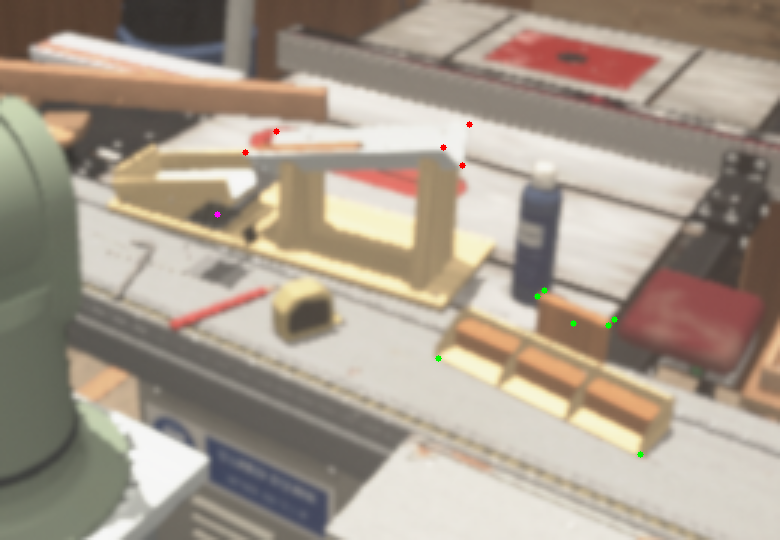

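```bash
cat > plan.py <<'E'
from fit import *
import json
from scipy.spatial.transform import Slerp
def tool(yaw): return R.from_euler('xyz',[np.pi,0,yaw])
def rows(wps,claw,start=None,vmax=.045,wmax=.13):
    """wps: [(pos,R)], straight segments; smooth-ended; prints rows"""
    o=bot.observe(); p,r=start or (np.array(o["position"]),R.from_euler('xyz',o["tool_rot"]))
    out=[]
    for P,Q in wps:
        P=np.array(P); d=np.linalg.norm(P-p); w=(r.inv()*Q).magnitude()
        n=max(1,int(np.ceil(max(d/vmax,w/wmax)))); p0=p; sl=Slerp([0,1],R.concatenate([r,Q]))
        for i in range(1,n+1):
            g=p0+(P-p0)*i/n; rt=sl(i/n)
            t=np.round(r.inv().apply(g-p)*100,1); v=np.round((r.inv()*rt).as_rotvec(),2)
            out.append([t.tolist(),v.tolist(),claw]); p=p+r.apply(t/100); r=r*R.from_rotvec(v)
    print(len(out),json.dumps(out).replace("-0.0","0").replace(" ","").replace(".0,",",").replace(".0]","]"))
    print("end",p,r.as_euler('xyz'))
    return p,r
E
python3 - <<'E'
from plan import *
rows([((.445,.064,.30),tool(1.64))],0)
E
```

```text
14 [[[-2.9,-3,0.7],[0,0,0.08],0],[[-3.1,-2.8,0.8],[0,0,0.09],0],[[-3.4,-2.6,0.7],[0,0,0.08],0],[[-3.5,-2.2,0.8],[0,0,0.09],0],[[-3.7,-1.9,0.7],[0,0,0.08],0],[[-3.9,-1.6,0.8],[0,0,0.09],0],[[-4,-1.3,0.7],[0,0,0.08],0],[[-4.1,-0.9,0.8],[0,0,0.09],0],[[-4.1,-0.5,0.7],[0,0,0.08],0],[[-4.2,-0.3,0.8],[0,0,0.09],0],[[-4.2,0.2,0.7],[0,0,0.08],0],[[-4.2,0.5,0.8],[0,0,0.09],0],[[-4.1,0.8,0.7],[0,0,0.08],0],[[-4,1.2,0.8],[0,0,0.09],0]]
end [0.4448 0.0637 0.2997] [-3.1416 -0.      1.6358]
```

Request:
arm_command:
  deltas:
    - [[-2.9,-3,0.7],[0,0,0.08],0]
    - [[-3.1,-2.8,0.8],[0,0,0.09],0]
    - [[-3.4,-2.6,0.7],[0,0,0.08],0]
    - [[-3.5,-2.2,0.8],[0,0,0.09],0]
    - [[-3.7,-1.9,0.7],[0,0,0.08],0]
    - [[-3.9,-1.6,0.8],[0,0,0.09],0]
    - [[-4,-1.3,0.7],[0,0,0.08],0]
    - [[-4.1,-0.9,0.8],[0,0,0.09],0]
    - [[-4.1,-0.5,0.7],[0,0,0.08],0]
    - [[-4.2,-0.3,0.8],[0,0,0.09],0]
    - [[-4.2,0.2,0.7],[0,0,0.08],0]
    - [[-4.2,0.5,0.8],[0,0,0.09],0]
    - [[-4.1,0.8,0.7],[0,0,0.08],0]
    - [[-4,1.2,0.8],[0,0,0.09],0]
    - [[0,0,0],[0,0,0],0]
    - [[0,0,0],[0,0,0],0]
    - [[0,0,0],[0,0,0],0]

```text
clock: 4.1
position: [0.4447, 0.0643, 0.2998]
tool_rot: [-3.142, -0.0, 1.637]
force: [0.3, -0.0, 0.4]
grip_width: -0.0
finger_force: 0.0
```

Request:
arm_command:
  deltas:
    - [[0,0,1.5],[0,0,0],0]
    - [[0,0,1.5],[0,0,0],0]
    - [[0,0,1],[0,0,0],0]
    - [[0,0,1],[0,0,0],0]
    - [[0,0,1],[0,0,0],0]
    - [[0,0,1],[0,0,0],0]
    - [[0,0,0.5],[0,0,0],0]
    - [[0,0,0],[0,0,0],0]

```text
clock: 4.9
position: [0.4448, 0.0637, 0.2242]
tool_rot: [-3.141, 0.0, 1.636]
force: [-0.3, 1.2, 5.1]
grip_width: -0.0001
finger_force: 2.2
```

Force about 5 N: the pad is moving. Continue gently to the stop.

Request:
arm_command:
  deltas:
    - [[0,0,0.4],[0,0,0],0]
    - [[0,0,0.4],[0,0,0],0]
    - [[0,0,0.2],[0,0,0],0]
    - [[0,0,0.1],[0,0,0],0]
    - [[0,0,0],[0,0,0],0]

```text
clock: 5.4
position: [0.445, 0.0636, 0.214]
tool_rot: [3.141, -0.0, 1.636]
force: [0.1, -2.3, 5.8]
grip_width: 0.0001
finger_force: 2.8
```

Request:
arm_command:
  deltas:
    - [[0,0,0.2],[0,0,0],0]
    - [[0,0,0.1],[0,0,0],0]
    - [[0,0,0],[0,0,0],0]

```text
clock: 5.7
position: [0.4452, 0.0635, 0.2119]
tool_rot: [3.14, -0.001, 1.635]
force: [-4.1, -3.1, 36.9]
grip_width: -0.0001
finger_force: 18.4
```

Request:
arm_command:
  deltas:
    - [[0,0,-0.1],[0,0,0],0]
    - [[0,0,0],[0,0,0],0]
    - [[0,0,0],[0,0,0],0]
    - [[0,0,0],[0,0,0],0]
    - [[0,0,0],[0,0,0],0]
    - [[0,0,0],[0,0,0],0]
    - [[0,0,0],[0,0,0],0]
    - [[0,0,0],[0,0,0],0]
    - [[0,0,0],[0,0,0],0]
    - [[0,0,0],[0,0,0],0]
    - [[0,0,0],[0,0,0],0]
    - [[0,0,0],[0,0,0],0]
    - [[0,0,0],[0,0,0],0]
    - [[0,0,0],[0,0,0],0]
    - [[0,0,0],[0,0,0],0]
    - [[0,0,0],[0,0,0],0]
    - [[0,0,0],[0,0,0],0]
    - [[0,0,0],[0,0,0],0]

```text
clock: 7.5
position: [0.4451, 0.0636, 0.2124]
tool_rot: [3.14, -0.0, 1.635]
force: [-2.0, -1.9, 16.7]
grip_width: -0.0002
finger_force: 8.2
```

```bash
python3 - <<'E'
from h import *
t=bot.grab_frame("top"); save(t,"t1.png"); s=bot.grab_frame("scene")
a=cv2.imread("pics/t1.png")[140:240,200:400];b=cv2.cvtColor(s["frame"],cv2.COLOR_RGB2BGR)[170:240,240:400]
o=np.zeros((590,760,3),np.uint8);o[:300,:600]=cv2.resize(a,None,fx=3,fy=3);o[305:585,:640]=cv2.resize(b,None,fx=4,fy=4)
cv2.imwrite("pics/p1.png",o)
E
```

```text
(no output)
```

View pics/p1.png

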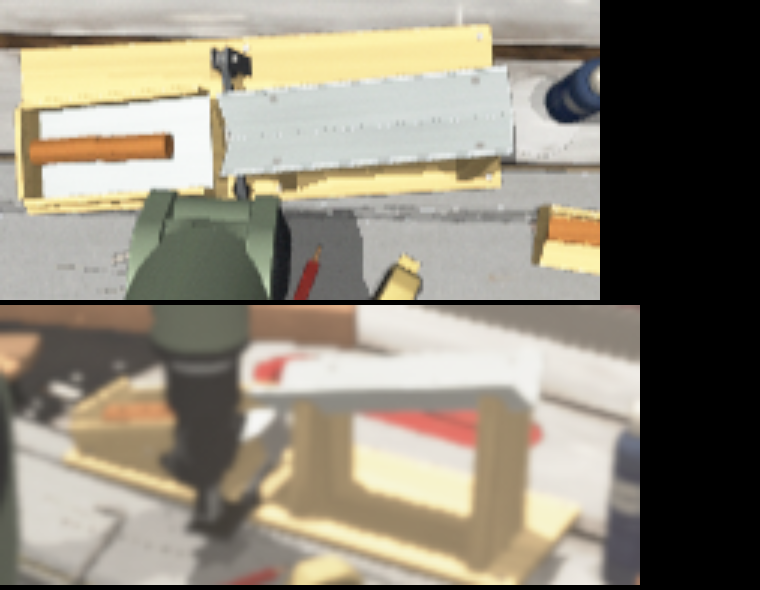

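```bash
python3 - <<'E'
from plan import *
print(bot.observe()["clock"])
rows([((.445,.064,.30),tool(1.64)),((.498,-.416,.34),tool(1.45)),((.498,-.416,.229),tool(1.45))],6.5,vmax=.045)
E
```

```text
7.6
16 [[[0,0,-4.4],[0,0,0],6.5],[[0,0,-4.4],[0,0,0],6.5],[[-4.4,0.2,-0.4],[0,0,0.02],6.5],[[-4.4,0.3,-0.3],[0,0,0.01],6.5],[[-4.3,0.3,-0.4],[0,0,0.02],6.5],[[-4.4,0.4,-0.3],[0,0,0.02],6.5],[[-4.4,0.5,-0.4],[0,0,0.01],6.5],[[-4.3,0.6,-0.4],[0,0,0.02],6.5],[[-4.3,0.6,-0.3],[0,0,0.02],6.5],[[-4.4,0.7,-0.4],[0,0,0.01],6.5],[[-4.3,0.8,-0.3],[0,0,0.02],6.5],[[-4.3,0.9,-0.4],[0,0,0.02],6.5],[[-4.3,0.9,-0.4],[0,0,0.02],6.5],[[0,0,3.7],[0,0,0],6.5],[[0,0,3.7],[0,0,0],6.5],[[0,0,3.7],[0,0,0],6.5]]
end [ 0.4981 -0.4162  0.2293] [ 3.1406 -0.0004  1.4455]
```

Request:
arm_command:
  deltas:
    - [[0,0,-2],[0,0,0],0]
    - [[0,0,-3],[0,0,0],0]
    - [[0,0,-3.8],[0,0,0],0]
    - [[-4.4,0.2,-0.4],[0,0,0.02],6.5]
    - [[-4.4,0.3,-0.3],[0,0,0.01],6.5]
    - [[-4.3,0.3,-0.4],[0,0,0.02],6.5]
    - [[-4.4,0.4,-0.3],[0,0,0.02],6.5]
    - [[-4.4,0.5,-0.4],[0,0,0.01],6.5]
    - [[-4.3,0.6,-0.4],[0,0,0.02],6.5]
    - [[-4.3,0.6,-0.3],[0,0,0.02],6.5]
    - [[-4.4,0.7,-0.4],[0,0,0.01],6.5]
    - [[-4.3,0.8,-0.3],[0,0,0.02],6.5]
    - [[-4.3,0.9,-0.4],[0,0,0.02],6.5]
    - [[-4.3,0.9,-0.4],[0,0,0.02],6.5]
    - [[0,0,3],[0,0,0],6.5]
    - [[0,0,0],[0,0,0],6.5]
    - [[0,0,0],[0,0,0],6.5]

```text
clock: 9.3
position: [0.4981, -0.4152, 0.3097]
tool_rot: [-3.14, -0.001, 1.446]
force: [0.6, 0.0, 0.4]
grip_width: 0.0648
finger_force: 0.0
```

Request:
arm_command:
  deltas:
    - [[0,0,3],[0,0,0],6.5]
    - [[0,0,2.5],[0,0,0],6.5]
    - [[0,0,1.5],[0,0,0],6.5]
    - [[0,0,1],[0,0,0],6.5]
    - [[0,0,0],[0,0,0],6.5]
    - [[0,0,0],[0,0,0],1]
    - [[0,0,0],[0,0,0],1]
    - [[0,0,0],[0,0,0],1]
    - [[0,0,0],[0,0,0],1]
    - [[0,0,0],[0,0,0],1]
    - [[0,0,0],[0,0,0],1]
    - [[0,0,0],[0,0,0],1]
  newtons: 70

```text
clock: 10.5
position: [0.4982, -0.4163, 0.2306]
tool_rot: [3.14, 0.0, 1.446]
force: [0.3, 1.6, 7.4]
grip_width: 0.015
finger_force: 69.3
```

```bash
cat > pour.py <<'E'
from plan import *
p,q=np.load("fit.npy"); p[1]+=.001
TG=R.from_euler('z',np.pi/2)*R.from_euler('x',np.pi)
GO=np.array([0,0,.0016])   # grasp point in tray frame
F=np.array([-.076,0,-.070])
def pose(phi,E,roll=1.):
    """TCP pose for tray tilted phi deg with front-edge point at E (trough frame)"""
    r,o=Ttr(p); Rt=R.from_euler('z',p[2])*R.from_euler('x',-np.radians(15)*roll)*R.from_euler('y',-np.radians(phi))
    Q=Rt*TG; H=r.apply(E)+o+Rt.apply(GO-F)
    return H-Q.apply([0,0,.155]),Q
E
python3 - <<'E'
from pour import *
E0=np.array([.0226,-.147,.0396])
for a in [(0,E0+[0.03,0,.08]),(10,E0+[0,0,.03]),(45,E0)]:
    P,Q=pose(*a);print(P,Q.as_euler('xyz'))
P,Q=pose(5,E0+[0.01,0,.09],0.5)
rows([((.498,-.4163,.48),tool(1.446)),((P[0],P[1],.48),tool(1.446+.19)),],1)
E
```

```text
[0.7033 0.0288 0.4774] [3.1416 0.2618 1.6387]
[0.6337 0.0136 0.4386] [2.9671 0.2618 1.6387]
[ 0.4929 -0.0095  0.388 ] [2.3562 0.2618 1.6387]
16 [[[0,0,-4.2],[0,0,0],1],[[0,0,-4.1],[0,0,0],1],[[0,0,-4.2],[0,0,0],1],[[0,0,-4.1],[0,0,0],1],[[0,0,-4.2],[0,0,0],1],[[0,0,-4.1],[0,0,0],1],[[4.3,1.1,0],[0,0,02],1],[[4.4,1.3,0],[0,0,02],1],[[4.3,1.3,0],[0,0,02],1],[[4.2,1.4,0],[0,0,02],1],[[4.3,1.5,0],[0,0,02],1],[[4.2,1.5,0],[0,0,01],1],[[4.2,1.6,0],[0,0,02],1],[[4.1,1.7,0],[0,0,02],1],[[4.1,1.8,0],[0,0,02],1],[[4.1,1.8,0],[0,0,02],1]]
end [0.6646 0.0002 0.4795] [3.1405 0.0007 1.6356]
```

Request:
arm_command:
  deltas:
    - [[0,0,-1],[0,0,0],1]
    - [[0,0,-2],[0,0,0],1]
    - [[0,0,-3],[0,0,0],1]
    - [[0,0,-4],[0,0,0],1]
    - [[0,0,-4],[0,0,0],1]
    - [[0,0,-4],[0,0,0],1]
    - [[0,0,-4],[0,0,0],1]
    - [[0,0,-2],[0,0,0],1]
    - [[0,0,-1],[0,0,0],1]
    - [[0,0,0],[0,0,0],1]

```text
clock: 11.5
position: [0.4978, -0.4161, 0.4806]
tool_rot: [3.141, 0.0, 1.446]
force: [-0.2, 0.2, -4.3]
grip_width: 0.0154
finger_force: 68.8
```

```bash
sed -i 's/.replace("-0.0","0")//' plan.py; python3 - <<'E'
from pour import *
print(bot.observe())
s=bot.grab_frame("scene");t=bot.grab_frame("top");save(s,"s2.png");save(t,"t2.png")
o=bot.observe();Rt=R.from_euler('xyz',o["tool_rot"])*TG.inv();H=o["position"]+R.from_euler('xyz',o["tool_rot"]).apply([0,0,.155])-Rt.apply(GO)
a=cv2.cvtColor(s["frame"],cv2.COLOR_RGB2BGR);a=cv2.resize(a[120:270,360:500],None,fx=4,fy=4)
X=np.array([[-.076,.1302,-.070],[-.076,-.1302,-.070],[0.008,.045,.022],[.008,-.045,.022],[-.014,.136,-.032],[-.014,-.136,-.032]])
for u,v in proj(s,Rt.apply(X)+H): cv2.circle(a,(int((u-360+.5)*4),int((v-120+.5)*4)),3,(0,255,0),-1)
cv2.imwrite("pics/p2.png",a)
P,Q=pose(5,np.array([.0326,-.147,.13]),0.5)
rows([((P[0],P[1],.48),tool(1.446+.19)),],1)
E
```

```text
{'clock': 11.5, 'qpos': array([ 0.3338,  0.5302,  0.4302,  1.4551, -0.2281,  1.2047,  0.6683]), 'qd': array([ 0.0023,  0.0303, -0.0089,  0.0363, -0.0191, -0.0205,  0.0026]), 'joint_efforts': array([ -0.2668, -96.393 ,  12.6382, -43.0684,   0.2244,   0.9219,
        -0.1163]), 'position': array([ 0.4978, -0.4161,  0.4806]), 'tool_rot': array([3.1405, 0.0004, 1.4457]), 'force': array([-0.1833,  0.177 , -4.2809]), 'moment': array([ 0.2432, -0.2548,  0.0157]), 'finger_force': 68.84579300880432, 'grip_width': 0.015443193270116767}
10 [[[4.3,1.1,-0],[-0,-0,-0.02],1],[[4.4,1.3,-0],[-0,-0,-0.02],1],[[4.2,1.3,-0],[-0,-0,-0.02],1],[[4.3,1.4,-0.1],[-0,-0,-0.02],1],[[4.2,1.5,0],[-0,-0,-0.02],1],[[4.3,1.5,0],[-0,-0,-0.01],1],[[4.1,1.6,0],[-0,-0,-0.02],1],[[4.2,1.7,-0],[-0,-0,-0.02],1],[[4.1,1.8,-0],[-0,-0,-0.02],1],[[4.1,1.9,-0],[-0,-0,-0.02],1]]
end [0.6654 0.0005 0.4796] [-3.1402 -0.0011  1.6358]
```

View pics/p2.png

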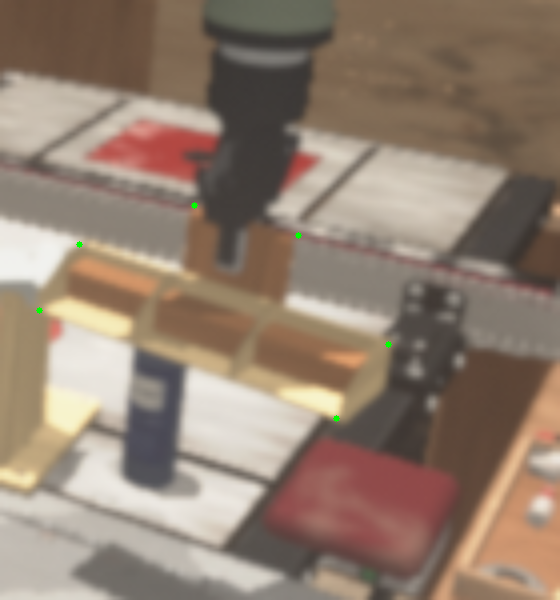

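Request:
arm_command:
  deltas:
    - [[2,0.5,0],[0,0,0],1]
    - [[2.3,0.6,0],[0,0,-0.02],1]
    - [[4.4,1.3,0],[0,0,-0.02],1]
    - [[4.2,1.3,0],[0,0,-0.02],1]
    - [[4.3,1.4,-0.1],[0,0,-0.02],1]
    - [[4.2,1.5,0],[0,0,-0.02],1]
    - [[4.3,1.5,0],[0,0,-0.01],1]
    - [[4.1,1.6,0],[0,0,-0.02],1]
    - [[4.2,1.7,0],[0,0,-0.02],1]
    - [[4.1,1.8,0],[0,0,-0.02],1]
    - [[2.1,0.9,0],[0,0,-0.01],1]
    - [[2,1,0],[0,0,-0.01],1]
    - [[0,0,0],[0,0,0],1]
    - [[0,0,0],[0,0,0],1]

```text
clock: 13.0
position: [0.6654, -0.0001, 0.4799]
tool_rot: [-3.14, 0.001, 1.635]
force: [0.1, -2.0, -5.5]
grip_width: 0.0153
finger_force: 69.0
```

```bash
python3 - <<'E'
from pour import *
o=bot.observe();print(o["qpos"],o["position"],o["tool_rot"],o["force"])
E0=np.array([.0226,-.147,.0396])
rows([pose(12,E0+[0.0,0,.04])],1,vmax=.03,wmax=.06)
E
```

```text
[-0.2862  0.5475  0.3203  1.4016 -0.1744  1.2217  0.1147] [ 0.6654 -0.0001  0.4799] [-3.1403  0.0008  1.6352] [ 0.1018 -1.9686 -5.5462]
6 [[[0.3,-0.7,0.5],[-0.04,-0.04,-0.01],1],[[0.3,-0.6,0.5],[-0.03,-0.05,-0],1],[[0.4,-0.7,0.4],[-0.03,-0.04,-0.01],1],[[0.4,-0.7,0.4],[-0.04,-0.04,-0],1],[[0.4,-0.7,0.4],[-0.03,-0.05,-0.01],1],[[0.4,-0.7,0.3],[-0.04,-0.04,-0],1]]
end [0.6252 0.0159 0.4491] [2.9315 0.2615 1.6382]
```

Request:
arm_command:
  deltas:
    - [[0.3,-0.7,0.5],[-0.04,-0.04,-0.01],1]
    - [[0.3,-0.6,0.5],[-0.03,-0.05,0],1]
    - [[0.4,-0.7,0.4],[-0.03,-0.04,-0.01],1]
    - [[0.4,-0.7,0.4],[-0.04,-0.04,0],1]
    - [[0.4,-0.7,0.4],[-0.03,-0.05,-0.01],1]
    - [[0.4,-0.7,0.3],[-0.04,-0.04,0],1]
    - [[0,0,0],[0,0,0],1]
    - [[0,0,0],[0,0,0],1]

```text
clock: 13.8
position: [0.6252, 0.0156, 0.4501]
tool_rot: [2.931, 0.26, 1.638]
force: [0.3, -1.3, -4.4]
grip_width: 0.0152
finger_force: 69.1
```

```bash
python3 - <<'E'
from pour import *
o=bot.observe();print(o["qpos"],o["position"],o["tool_rot"],o["force"],o["moment"],o["clock"])
s=bot.grab_frame("scene");t=bot.grab_frame("top")
a=cv2.cvtColor(s["frame"],cv2.COLOR_RGB2BGR)[100:250,270:430];b=cv2.cvtColor(t["frame"],cv2.COLOR_RGB2BGR)[130:220,250:400]
Rt=R.from_euler('xyz',o["tool_rot"])*TG.inv();H=o["position"]+R.from_euler('xyz',o["tool_rot"]).apply([0,0,.155])-Rt.apply(GO)
o_=np.zeros((600,800,3),np.uint8);a=cv2.resize(a,None,fx=2.5,fy=2.5);b=cv2.resize(b,None,fx=2.5,fy=2.5)
X=np.array([[-.076,.1302,-.070],[-.076,-.1302,-.070],[0.008,.045,.022],[.008,-.045,.022],[-.014,.136,-.032],[-.014,-.136,-.032]])
for u,v in proj(s,Rt.apply(X)+H): cv2.circle(a,(int((u-270+.5)*2.5),int((v-100+.5)*2.5)),2,(0,255,0),-1)
for u,v in proj(t,Rt.apply(X)+H): cv2.circle(b,(int((u-250+.5)*2.5),int((v-130+.5)*2.5)),2,(0,255,0),-1)
o_[:375,:400]=a;o_[375:600,:375]=b
cv2.imwrite("pics/p3.png",o_[:,:400])
E0=np.array([.0226,-.147,.0396])
wp=[pose(18,E0+[0,0,.015]),pose(23,E0)]
x=rows(wp,1,vmax=.025,wmax=.05)
print("tilt");rows([pose(f,E0) for f in (30,36,42,47)],1,start=x,vmax=.03,wmax=.06)
E
```

```text
[-0.4953  0.4657  0.4419  1.6634  0.0944  0.8508 -0.0758] [0.6252 0.0156 0.4501] [2.9314 0.2599 1.6376] [ 0.2789 -1.3014 -4.36  ] [0.7851 0.3517 0.0682] 13.8
5 [[[0,-1,0.6],[-0.03,-0,-0],1],[[0,-1,0.6],[-0.04,-0,-0],1],[[0.1,-1,0.5],[-0.03,-0,-0],1],[[-0,-1.3,0.5],[-0.05,-0,-0],1],[[-0,-1.2,0.3],[-0.04,-0,-0],1]]
end [0.5802 0.0033 0.4118] [2.7406 0.26   1.6372]
tilt
9 [[[-0,-0.9,-0.2],[-0.04,-0,-0],1],[[-0,-1,-0.3],[-0.04,-0,-0],1],[[-0.1,-0.9,-0.3],[-0.04,-0,-0],1],[[0,-1.2,-0.3],[-0.05,-0,-0],1],[[0,-1.2,-0.4],[-0.06,-0,-0],1],[[0,-1.2,-0.4],[-0.05,-0,-0],1],[[0,-1.2,-0.4],[-0.05,-0,-0],1],[[0,-1,-0.3],[-0.04,-0,-0],1],[[0,-1,-0.3],[-0.05,-0,-0],1]]
end [ 0.4854 -0.0114  0.3842] [2.3206 0.26   1.6372]
```

View pics/p3.png

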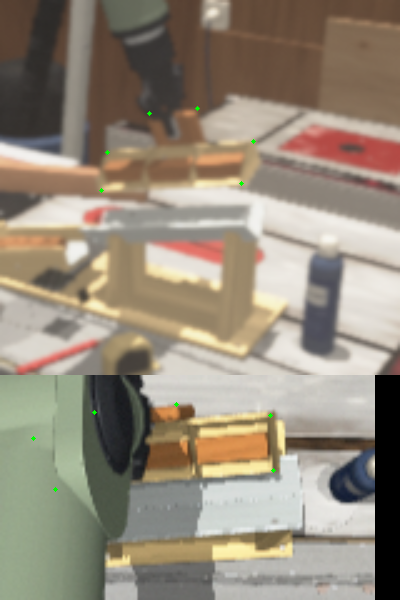

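Request:
arm_command:
  deltas:
    - [[0,-1,0.6],[-0.03,0,0],1]
    - [[0,-1,0.6],[-0.04,0,0],1]
    - [[0.1,-1,0.5],[-0.03,0,0],1]
    - [[0,-1.3,0.5],[-0.05,0,0],1]
    - [[0,-1.2,0.3],[-0.04,0,0],1]
    - [[0,0,0],[0,0,0],1]
    - [[0,0,0],[0,0,0],1]

```text
clock: 14.6
position: [0.5805, 0.0038, 0.412]
tool_rot: [2.741, 0.261, 1.638]
force: [0.1, 1.1, -3.8]
grip_width: 0.0151
finger_force: 69.3
```

No contact (weight only); now tip about the front edge.

Request:
arm_command:
  deltas:
    - [[0,-0.9,-0.2],[-0.04,0,0],1]
    - [[0,-1,-0.3],[-0.04,0,0],1]
    - [[-0.1,-0.9,-0.3],[-0.04,0,0],1]
    - [[0,-1.2,-0.3],[-0.05,0,0],1]
    - [[0,-1.2,-0.4],[-0.06,0,0],1]
    - [[0,-1.2,-0.4],[-0.05,0,0],1]
    - [[0,-1.2,-0.4],[-0.05,0,0],1]
    - [[0,-1,-0.3],[-0.04,0,0],1]
    - [[0,-1,-0.3],[-0.05,0,0],1]
    - [[0,0,0],[0,0,0],1]
    - [[0,0,0],[0,0,0],1]
    - [[0,0,0],[0,0,0],1]
    - [[0,0,0],[0,0,0],1]
    - [[0,0,0],[0,0,0],1]
    - [[0,0,0],[0,0,0],1]
    - [[0,0,0],[0,0,0],1]

```text
clock: 16.2
position: [0.5161, -0.0102, 0.3961]
tool_rot: [2.471, 0.282, 1.62]
force: [0.3, 0.1, -4.1]
grip_width: 0.0151
finger_force: 69.4
```

```bash
python3 - <<'E'
from pour import *
o=bot.observe();print(o["force"],o["clock"])
s=bot.grab_frame("scene");t=bot.grab_frame("top")
a=cv2.cvtColor(s["frame"],cv2.COLOR_RGB2BGR)[130:230,270:400];b=cv2.cvtColor(t["frame"],cv2.COLOR_RGB2BGR)[140:220,250:390]
o_=np.zeros((600,560,3),np.uint8);a=cv2.resize(a,None,fx=3,fy=3);b=cv2.resize(b,None,fx=3,fy=3)
o_[:300,:390]=a;o_[302:542,:420]=b
cv2.imwrite("pics/p4.png",o_)
E0=np.array([.0226,-.147,.0396])
P,Q=pose(47,E0+[.03,0,.06])
x=rows([(P,Q)],1,vmax=.02)
P2,_=pose(10,E0+[.02,0,.14],0)
rows([(P2,tool(1.638))],1,start=x,vmax=.03,wmax=.1)
E
```

```text
[ 0.3416  0.1359 -4.0772] 16.2
3 [[[0.1,1,-1.3],[-0.05,0.01,0],1],[[0.1,1,-1.2],[-0.05,0.01,0],1],[[0.2,1.2,-1.2],[-0.05,0.01,0],1]]
end [0.5149 0.0069 0.4421] [2.3268 0.2604 1.6408]
9 [[[-0.7,1.9,0.4],[0.09,0.03,0.01],1],[[-0.7,1.8,0.2],[0.09,0.02,0.01],1],[[-0.6,1.9,-0],[0.09,0.03,0.02],1],[[-0.6,1.9,-0.2],[0.09,0.03,0.01],1],[[-0.6,1.9,-0.4],[0.09,0.03,0.01],1],[[-0.6,1.9,-0.6],[0.09,0.02,0.01],1],[[-0.5,1.8,-0.7],[0.09,0.03,0.01],1],[[-0.5,1.7,-0.9],[0.09,0.03,0.02],1],[[-0.4,1.6,-1.1],[0.09,0.02,0.01],1]]
end [ 0.6555 -0.0176  0.553 ] [3.1412 0.0049 1.6365]
```

View pics/p4.png

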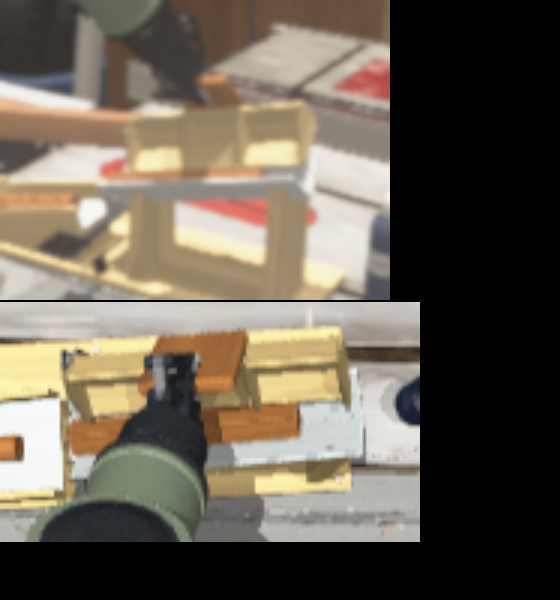

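```bash
python3 - <<'E'
from pour import *
o=bot.observe();P=o["position"];Q=R.from_euler('xyz',o["tool_rot"]);print(o["qpos"])
x=rows([(P+[.01,0,.06],Q)],1,vmax=.02)
E
```

```text
[-0.5706  0.2946  0.4675  2.1809  1.3464  0.1665 -1.3053]
4 [[[-0.4,1.1,-1],[0,0,0],1],[[-0.5,1.1,-0.9],[0,0,0],1],[[-0.4,1.1,-1],[0,0,0],1],[[-0.4,1.1,-1],[0,0,0],1]]
end [ 0.5264 -0.0099  0.4564] [2.4712 0.2824 1.6198]
```

Request:
arm_command:
  deltas:
    - [[-0.4,1.1,-1],[0,0,0],1]
    - [[-0.5,1.1,-0.9],[0,0,0],1]
    - [[-0.4,1.1,-1],[0,0,0],1]
    - [[-0.4,1.1,-1],[0,0,0],1]
    - [[0,0,0],[0,0,0],1]

```text
clock: 16.8
position: [0.5267, -0.0102, 0.4581]
tool_rot: [2.468, 0.281, 1.618]
force: [0.2, -0.5, -4.4]
grip_width: 0.0151
finger_force: 69.6
```

```bash
python3 - <<'E'
from pour import *
o=bot.observe();P=o["position"];Q=R.from_euler('xyz',o["tool_rot"]);print(o["qpos"],P,o["tool_rot"],o["force"])
E0=np.array([.0226,-.147,.0396])
P2,_=pose(5,E0+[.02,0,.12],0)
rows([(P2,tool(1.638))],1,vmax=.03,wmax=.1)
E
```

```text
[-0.412   0.1917  0.2668  2.0785  0.8654  0.3231 -0.775 ] [ 0.5267 -0.0102  0.4581] [2.4682 0.2815 1.6182] [ 0.2114 -0.4627 -4.4018]
8 [[[-0.5,2,0.5],[0.08,0.03,0.01],1],[[-0.4,2,0.4],[0.09,0.04,0.01],1],[[-0.5,2,0.2],[0.08,0.03,0.01],1],[[-0.4,2,-0],[0.08,0.04,0.01],1],[[-0.4,2,-0.2],[0.09,0.03,0.01],1],[[-0.4,2,-0.4],[0.08,0.04,0.01],1],[[-0.4,2,-0.5],[0.08,0.03,0.01],1],[[-0.3,1.9,-0.8],[0.09,0.04,0.01],1]]
end [ 0.6761 -0.0219  0.5299] [-3.1384 -0.0044  1.6335]
```

Request:
arm_command:
  deltas:
    - [[-0.5,2,0.5],[0.08,0.03,0.01],1]
    - [[-0.4,2,0.4],[0.09,0.04,0.01],1]
    - [[-0.5,2,0.2],[0.08,0.03,0.01],1]
    - [[-0.4,2,0],[0.08,0.04,0.01],1]
    - [[-0.4,2,-0.2],[0.09,0.03,0.01],1]
    - [[-0.4,2,-0.4],[0.08,0.04,0.01],1]
    - [[-0.4,2,-0.5],[0.08,0.03,0.01],1]
    - [[-0.3,1.9,-0.8],[0.09,0.04,0.01],1]
    - [[0,0,0],[0,0,0],1]
    - [[0,0,0],[0,0,0],1]

```text
clock: 17.8
position: [0.6692, -0.0214, 0.5268]
tool_rot: [3.122, 0.014, 1.631]
force: [-0.1, 0.1, -4.5]
grip_width: 0.0152
finger_force: 70.0
```

```bash
python3 - <<'E'
from pour import *
o=bot.observe();print(o["position"],o["tool_rot"],o["force"])
x=rows([((.498,-.416,.49),tool(1.446))],1,vmax=.045)
rows([((.498,-.416,.24),tool(1.446))],1,start=x,vmax=.04)
E
```

```text
[ 0.6692 -0.0214  0.5268] [3.1223 0.0145 1.6313] [-0.1183  0.114  -4.4986]
10 [[[-3.8,-2,0.4],[0,0,0.02],1],[[-3.9,-1.8,0.4],[0,0,0.02],1],[[-3.9,-1.8,0.4],[0.01,0,0.02],1],[[-3.9,-1.8,0.4],[-0,0,0.01],1],[[-4,-1.6,0.4],[0,0.01,0.02],1],[[-4,-1.6,0.3],[0,-0,0.02],1],[[-4,-1.5,0.4],[0,-0,0.02],1],[[-4.1,-1.5,0.4],[0.01,-0,0.02],1],[[-4.1,-1.3,0.3],[-0,0,0.02],1],[[-4.1,-1.3,0.4],[0,0,0.02],1]]
end [ 0.4981 -0.4164  0.4901] [3.1409 0.0025 1.4414]
7 [[[0,-0,3.6],[0,0,-0],1],[[0,-0,3.5],[0,0,-0],1],[[0,-0,3.6],[0,0,-0],1],[[0.1,-0,3.6],[0,0,-0],1],[[-0,-0,3.6],[0,0,-0],1],[[-0,-0,3.5],[0,0,-0],1],[[-0,-0,3.6],[0,0,-0],1]]
end [ 0.4983 -0.416   0.2401] [3.1409 0.0025 1.4414]
```

Request:
arm_command:
  deltas:
    - [[-3.8,-2,0.4],[0,0,0.02],1]
    - [[-3.9,-1.8,0.4],[0,0,0.02],1]
    - [[-3.9,-1.8,0.4],[0.01,0,0.02],1]
    - [[-3.9,-1.8,0.4],[0,0,0.01],1]
    - [[-4,-1.6,0.4],[0,0.01,0.02],1]
    - [[-4,-1.6,0.3],[0,0,0.02],1]
    - [[-4,-1.5,0.4],[0,0,0.02],1]
    - [[-4.1,-1.5,0.4],[0.01,0,0.02],1]
    - [[-4.1,-1.3,0.3],[0,0,0.02],1]
    - [[-4.1,-1.3,0.4],[0,0,0.02],1]
    - [[0,0,0],[0,0,0],1]
    - [[0,0,0],[0,0,0],1]

```text
clock: 19.0
position: [0.4973, -0.4166, 0.4901]
tool_rot: [3.141, 0.001, 1.441]
force: [0.7, 0.9, -3.1]
grip_width: 0.0152
finger_force: 70.0
```

```bash
python3 - <<'E'
from pour import *
o=bot.observe();print(o["position"],o["tool_rot"],o["force"],o["moment"])
s=bot.grab_frame("scene");t=bot.grab_frame("top")
a=cv2.cvtColor(s["frame"],cv2.COLOR_RGB2BGR)[120:250,250:480];b=cv2.cvtColor(t["frame"],cv2.COLOR_RGB2BGR)[145:215,220:400]
o_=np.zeros((600,700,3),np.uint8);a=cv2.resize(a,None,fx=2.5,fy=2.5);b=cv2.resize(b,None,fx=3.5,fy=3.5)
o_[:325,:575]=a;o_[330:575,:630]=b
cv2.imwrite("pics/p5.png",o_)
E
```

```text
[ 0.4973 -0.4166  0.4901] [3.1413 0.0014 1.4407] [ 0.7381  0.8645 -3.1285] [ 0.0647 -0.1744 -0.0137]
```

View pics/p5.png

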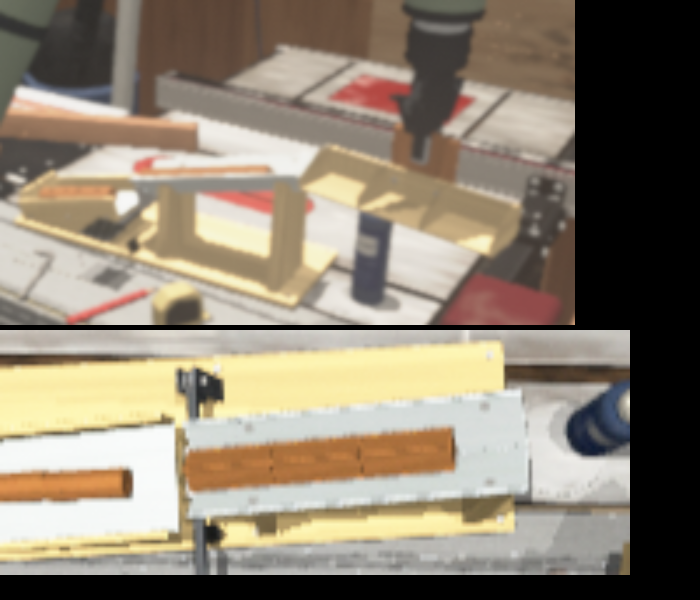

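Request:
arm_command:
  deltas:
    - [[0,0,2],[0,0,0],1]
    - [[0,0,4],[0,0,0],1]
    - [[0,0,4],[0,0,0],1]
    - [[0,0,4],[0,0,0],1]
    - [[0,0,4],[0,0,0],1]
    - [[0,0,3],[0,0,0],1]
    - [[0,0,2],[0,0,0],1]
    - [[0,0,1.5],[0,0,0],1]
    - [[0,0,0.5],[0,0,0],1]
    - [[0,0,0.4],[0,0,0],1]
    - [[0,0,0.3],[0,0,0],1]
    - [[0,0,0],[0,0,0],1]
    - [[0,0,0],[0,0,0],1]

```text
clock: 20.4
position: [0.4988, -0.4163, 0.2345]
tool_rot: [3.14, 0.0, 1.443]
force: [-0.2, 0.2, -3.7]
grip_width: 0.0154
finger_force: 70.0
```

Request:
arm_command:
  deltas:
    - [[0,0,0.2],[0,0,0],1]
    - [[0,0,0.2],[0,0,0],1]
    - [[0,0,0],[0,0,0],1]
    - [[0,0,0],[0,0,0],1]

```text
clock: 20.8
position: [0.499, -0.4164, 0.2306]
tool_rot: [3.14, 0.0, 1.443]
force: [-0.6, 0.9, 5.3]
grip_width: 0.0153
finger_force: 71.5
```

Down on the table. Release and rise.

Request:
arm_command:
  deltas:
    - [[0,0,0],[0,0,0],5]
    - [[0,0,0],[0,0,0],5]
    - [[0,0,0],[0,0,0],5]
    - [[0,0,0],[0,0,0],5]
    - [[0,0,0],[0,0,0],5]
    - [[0,0,-1],[0,0,0],5]
    - [[0,0,-3],[0,0,0],5]
    - [[0,0,-4],[0,0,0],5]
    - [[0,0,-4],[0,0,0],5]
    - [[0,0,-4],[0,0,0],5]
    - [[0,0,-3],[0,0,0],5]
    - [[0,0,-1],[0,0,0],5]
    - [[0,0,0],[0,0,0],5]
    - [[0,0,0],[0,0,0],5]

```text
clock: 22.2
position: [0.4984, -0.416, 0.429]
tool_rot: [-3.141, -0.001, 1.443]
force: [-0.5, 0.2, -0.3]
grip_width: 0.0501
finger_force: 0.0
```

```bash
python3 - <<'E'
from pour import *
o=bot.observe();print(o["position"],o["force"],o["grip_width"])
s=bot.grab_frame("scene");t=bot.grab_frame("top")
a=cv2.cvtColor(s["frame"],cv2.COLOR_RGB2BGR)[150:310,230:480];b=cv2.cvtColor(t["frame"],cv2.COLOR_RGB2BGR)[140:260,150:470]
o_=np.zeros((600,640,3),np.uint8)
o_[:352,:550]=cv2.resize(a,None,fx=2.2,fy=2.2);o_[355:595,:640]=cv2.resize(b,None,fx=2,fy=2)
cv2.imwrite("pics/p6.png",o_)
E
```

```text
[ 0.4984 -0.416   0.429 ] [-0.4837  0.2234 -0.3107] 0.05006338586772032
```

View pics/p6.png

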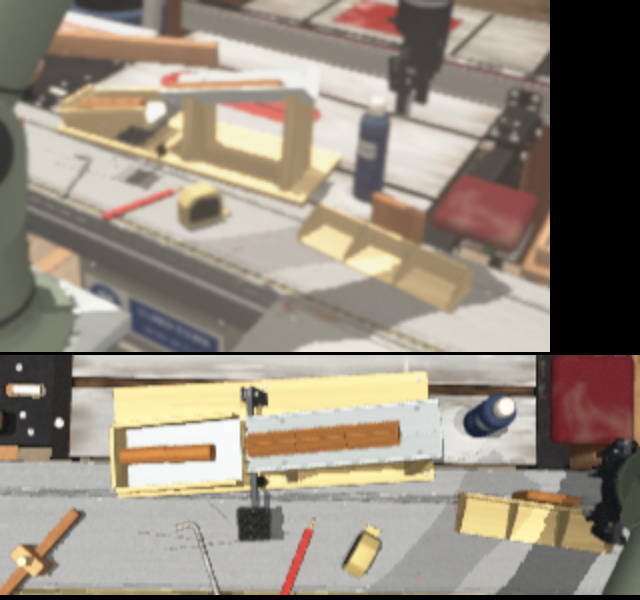

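The tray stands upright and empty, the three blanks are in line in the trough, both finished pieces are in the catch tray, and the treadle is up. The bystanders have not moved.

```bash
python3 -c "from workcell import bot; print(bot.job_done())"
```

```text
the job is handed in; nothing more can be done
None
```

I emptied the cradle into the catch tray, loaded the three blanks end to end against the stop, stood the empty tray upright clear of the cradle, and handed the job in at about 22 s.

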